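# Sort returned left- and right-hand brackets into sprung cassettes

## Task

Two mirror-image gold brackets lie on the turntable after their photo: put the left-hand one in the blue cassette and the right-hand one in the orange cassette, each lying flat with its foot uphill, held between the white sprung slider and the lip at the low end. Press the slider back with the bracket's foot end just far enough to get its tail in behind the lip (each tray is locked somewhere else along its slope, so feel for it), and do not drive the slider onto its end stop. Leave the vase, the trivet and the bottle opener where they stand.

Things in the scene. Friction and masses are not known exactly. Their poses are not given: they have to be found in the camera images.
- left_bracket_centre (a point): left-hand gold L-shaped bracket, about 170 g, lying flat (sizes in mm). Leg 110 long (x +-55), 34 wide, 8 thick; foot at its +x end (x 25 to 55) reaches to 43 on its +y side: the LEFT when looking from above along the leg to the foot end. Rib to grasp, on the middle of the leg: 64 long (x +-32), 10 thick, top 50 above underside. Point: middle of the leg, 25 above underside. x to foot end, z up
- right_bracket_centre (a point): right-hand gold L-shaped bracket, about 170 g, lying flat (sizes in mm). Leg 110 long (x +-55), 34 wide, 8 thick; foot at its +x end (x 25 to 55) reaches to 43 on its -y side: the RIGHT when looking from above along the leg to the foot end. Rib to grasp, on the middle of the leg: 64 long (x +-32), 10 thick, top 50 above underside. Point: middle of the leg, 25 above underside. x to foot end, z up
- left_bracket_foot (a point): tip of the left-hand bracket's foot: 40 mm along x and +43 mm along y from the bracket's middle, 4 mm above the underside
- right_bracket_foot (a point): tip of the right-hand bracket's foot: 40 mm along x and -43 mm along y from the bracket's middle, 4 mm above the underside
- left_tray: blue cassette for left-hand brackets, sloped 30 degrees, low end nearer the robot. This is its fixed cradle's frame: x up the slope, y left, z square out of the tray floor (z 0). The tray in it is locked anywhere up to 12 mm up or down the slope, UNMEASURED: inner face of its low-end lip at x 0 +-12 mm; seated bracket's centre at x 55 +-12, y 0, z 25 mm. Find it by feel at the slider
- right_tray: orange cassette for right-hand brackets, sloped 30 degrees, low end nearer the robot. This is its fixed cradle's frame: x up the slope, y left, z square out of the tray floor (z 0). The tray in it is locked anywhere up to 12 mm up or down the slope, UNMEASURED: inner face of its low-end lip at x 0 +-12 mm; seated bracket's centre at x 55 +-12, y 0, z 25 mm. Find it by feel at the slider
- left_slider (a joint): white sprung slider at the upper end of the blue tray's channel, 34 mm wide, top 24 above the floor. 0 = free, its face 100 mm from the lip, so a 110 mm bracket fits only by pressing it back; grows (m) up the slope; 0.010 with a bracket seated, end stop 0.020. Pressing it takes 3 N to start, plus 0.4 N per mm (7 N seated)
- right_slider (a joint): white sprung slider at the upper end of the orange tray's channel, 34 mm wide, top 24 above the floor. 0 = free, its face 100 mm from the lip, so a 110 mm bracket fits only by pressing it back; grows (m) up the slope; 0.010 with a bracket seated, end stop 0.020. Pressing it takes 3 N to start, plus 0.4 N per mm (7 N seated)
- left_cradle (a point): point on the cradle at x 0, y 0, z 0 of its frame, in the middle of the leg channel. Tray, from its lip's inner face up the slope: lip and walls 9 mm high; leg channel 40 wide; foot recess on the +y side out to y 46 mm, from 72 mm on (filled before that, so only its own hand fits); slider face at 100 mm when free; end wall at 134. The foot goes uphill, the tail behind the lip
- right_cradle (a point): point on the cradle at x 0, y 0, z 0 of its frame, in the middle of the leg channel. Tray, from its lip's inner face up the slope: lip and walls 9 mm high; leg channel 40 wide; foot recess on the -y side out to y 46 mm, from 72 mm on (filled before that, so only its own hand fits); slider face at 100 mm when free; end wall at 134. The foot goes uphill, the tail behind the lip
- turntable: white photo turntable, 260 mm across, top 35 mm above the work surface, spinning freely on ball bearings, so a bracket on it may swing round when touched; origin under its centre at the work surface
- vase: teal ceramic vase, 90 mm across, 160 mm tall, standing; origin under its centre; leave alone
- trivet: red round cast-iron trivet, 156 mm across, 18 mm high; origin under its centre; leave alone
- opener: chrome bottle opener lying flat, 150 mm long along x, 8 mm thick; origin near its middle; leave alone

How it is judged (in metres and radians):
At the end, for the whole second after the job is handed in: Left-hand bracket in the blue, right-hand one in the orange cassette: flat on the floor (4 mm, 0.06 rad), foot uphill, centre and foot tip within 7 mm across and 16 mm along of the middle seat, slider held 7 to 13 mm pressed back by it (10 = tail against the lip), at rest (x of left_bracket_centre in the frame of left_tray between 0.039 and 0.071 m and y of left_bracket_centre in the frame of left_tray between -0.007 and 0.007 m and z of left_bracket_centre in the frame of left_tray between 0.021 and 0.029 m and x of left_bracket_foot in the frame of left_tray between 0.079 and 0.111 m and y of left_bracket_foot in the frame of left_tray between 0.036 and 0.05 m and z of left_bracket_foot in the frame of left_tray between 0 and 0.008 m and angle between the z axis of left_bracket_centre and the z axis of left_tray, either way round below 0.06 rad and value of joint left_slider between 0.007 and 0.013 m and velocity of joint each of left_slider, right_slider below 0.01 m/s and x of right_bracket_centre in the frame of right_tray between 0.039 and 0.071 m and y of right_bracket_centre in the frame of right_tray between -0.007 and 0.007 m and z of right_bracket_centre in the frame of right_tray between 0.021 and 0.029 m and x of right_bracket_foot in the frame of right_tray between 0.079 and 0.111 m and y of right_bracket_foot in the frame of right_tray between -0.05 and -0.036 m and z of right_bracket_foot in the frame of right_tray between 0 and 0.008 m and angle between the z axis of right_bracket_centre and the z axis of right_tray, either way round below 0.06 rad and value of joint right_slider between 0.007 and 0.013 m); the robot touches nothing.
It fails at once if the left cassette's slider is driven onto its end stop (beyond 19 mm) (value of joint left_slider above 0.019 m).
It fails at once if the right cassette's slider is driven onto its end stop (beyond 19 mm) (value of joint right_slider above 0.019 m).
It fails at once if the vase is shifted more than 15 mm (distance of vase from where it was at the start of the episode above 0.015 m).
It fails at once if the trivet is shifted more than 15 mm (distance of trivet from where it was at the start of the episode above 0.015 m).
It fails at once if the bottle opener is shifted more than 15 mm (distance of opener from where it was at the start of the episode above 0.015 m).
It also fails if it takes over 64 s, if anything falls off the work surface, if the arm or the gripper's body presses on something with over 40 N, if the wrist force passes 120 N, or if a joint passes its speed limit or range.

## Robot

A 7-joint arm with a two-finger parallel gripper is mounted at the origin on the work surface. World frame = base frame: x ahead of the robot, y to its left, z up, the work surface at z = 0. Lengths are in m, angles in degrees, forces in N, time in s.
With the tool pointing down it reaches from about 0.4 to 0.85 m from the base axis. Payload 4.5 kg.
Tool frame: the origin (TCP) lies between the finger pads; the fingertips stand 11 mm ahead of it and the grasp point (between the pads) lies 8 mm behind it; z points along the fingers, y is the direction in which the jaws open and shut (so a half turn about z gives the same grasp; the last joint's range is limited). The gripper opens to 85 mm and grips with 20 to 120 N. Pads are 22 mm wide; open, the fingers measure 114 mm over their backs; the gripper's body (76 mm by 85 mm) begins 54 mm behind the grasp point. The pads swing forward as they close: fully open they stand 13 mm farther back than shut.
Start: joints at [-66.016, 39.483, -11.15, 89.685, 9.013, 51.709, -12.324], TCP at [0.235, 0.579, 0.242] pointing down, gripper open.
Joint ranges: [-172.22, 172.22], [-26.19, 119.32], [-84.43, 86.54], [7.71, 146.69], [-57.33, 237.33], [2.42, 119.75], [-152.13, 152.13]. Speed limits (degrees/s): [147.25, 147.25, 180, 180, 180, 180, 180].

## Interface

Orientations are given as [roll, pitch, yaw] about the fixed x, y, z axes, in that order (R = Rz(yaw) Ry(pitch) Rx(roll)).
In Python, from plant import env, cams gives the robot as it stands. Calls block until the motion is done:
- env.move_pose(position, orientation): joint-space move of the TCP to a pose.
- env.move_straight(position, rot=None, vel=0.15): straight line of the TCP; rot=None keeps the orientation; vel is the mean speed in m/s.
- env.goto_joints(angles): joint-space move.
- env.command_gripper(opening, grip_force=None): finger opening in m; grip_force is the grip in N (None keeps the last); returns when the fingers have stopped.
- env.dwell(seconds).
- env.inverse_kinematics(position, orientation): joint angles nearest the present ones, or None.
- env.get_state(): the state.
- cams.read_camera(name): name is "scene" or "top"; returns (picture, depth): 384x512x3 uint8, red, green, blue; 384x512 float32, m along the optical axis (not along the pixel's ray), 0 where there is no reading.
- cams.camera_params(name): a dict with "K" (3x3 intrinsics, pixels), "R" (3x3) and "t" (3): a world point X has camera coordinates R X + t. Camera axes: x right, y down, z forward; pixel columns grow to the right and rows downward; lengths in m; the calibration is good to about 2 mm. A picture is of the moment at which its call begins. camera_params takes no time and is no camera call.
A pose or a line that the arm cannot do raises env.Unreachable and nothing moves.
- env.close_job(): hands the job in, once; it reports no verdict.
The state is a dict: "clock": time; "joints": joint angles; "qvel": joint speeds; "effort": joint torques, N m; "eef_pos": TCP position; "tcp_rot": TCP orientation; "contact_force": force on the tool from outside, world axes, zero at the start; "ft_torque": the same for the moment, N m; "gripper_width": finger opening in m.
Only numpy, scipy, OpenCV 4.12 (cv2) and the standard library are available. Lean on these libraries where they do the work, as an engineer would, in place of code of your own. Each camera call takes 0.05 s, during which the arm holds its last target. There are 200 camera calls.

## Working session

There is one attempt and no reset: what is moved stays moved. The work goes in short steps, each a Python script; the robot and the scene stay as the last script left them, time stands still between calls to the robot, and variables do not carry over. Pictures are saved under pics/ and viewed, about 8 in all and at most 12, crops included, and the job is handed in when it is done.

```bash
ls; mkdir -p pics; python3 - <<'E'
from plant import env,cams
import cv2,numpy as np
for n in("scene","top"):
    p,d=cams.read_camera(n); np.savez(f"{n}0.npz",p=p,d=d); cv2.imwrite(f"pics/{n}0.png",p[:,:,::-1])
    c=cams.camera_params(n); print(n,c["K"].tolist(),np.round(c["R"],4).tolist(),c["t"])
s=env.get_state(); print(s)
E
```

```text
pics
scene [[414.27738154216013, 0.0, 252.65916787643792], [0.0, 414.27738154216013, 189.71986515875378], [0.0, 0.0, 1.0]] [[-0.0648, 0.9977, 0.018], [0.673, 0.057, -0.7375], [-0.7368, -0.0357, -0.6751]] [ 0.04122408 -0.35333252  1.61211617]
top [[469.9390061192357, 0.0, 254.2566277071401], [0.0, 469.9390061192357, 185.0197305927549], [0.0, 0.0, 1.0]] [[-0.0058, -0.9997, -0.0235], [-0.988, 0.0093, -0.1539], [0.154, 0.0223, -0.9878]] [0.01205727 0.59547399 1.55522147]
{'clock': 0.1, 'joints': array([-66.01374139,  39.53080689, -11.14415331,  89.73898606,
         9.0123903 ,  51.70901239, -12.32407426]), 'qvel': array([ 0.05629634, -0.07334683,  0.0139615 , -0.13869218, -0.05886135,
       -0.03099708, -0.00725153]), 'effort': array([-4.34823101e-03, -5.40601838e+01, -1.27175298e+00, -1.58987117e+01,
        9.44703264e-03,  4.32328219e-03,  2.47495741e-06]), 'eef_pos': array([0.2344665 , 0.57874226, 0.24153697]), 'tcp_rot': array([-1.79903208e+02,  7.23940417e-03,  1.57954032e+02]), 'contact_force': array([-0.47841543,  0.36214808,  0.75538708]), 'ft_torque': array([ 0.08697343,  0.00044856, -0.03060104]), 'gripper_width': 0.08516520517926573}
```

View pics/top0.png

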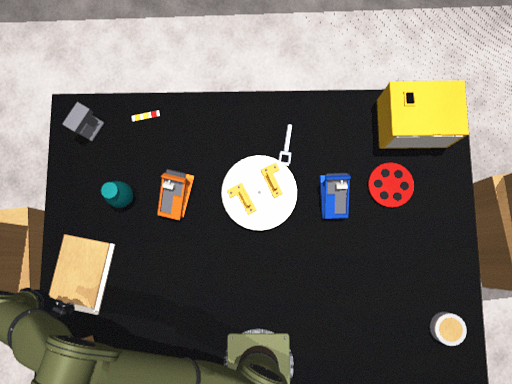

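View pics/scene0.png

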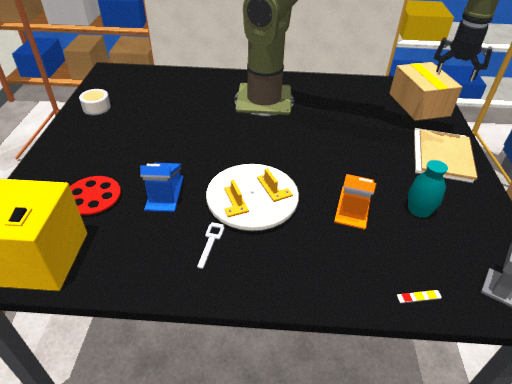

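Top view: the orange tray is at about (174,195), blue at (336,196), turntable at (260,192) with brackets at (241,198) and (271,181). The vase is at (117,194), the trivet at (391,185) and the opener at (287,145). Next I'll take numbers and an enlarged crop.

```bash
cat > h.py <<'E'
import numpy as np,cv2
from plant import env,cams
def cloud(n,d):
    c=cams.camera_params(n);v,u=np.mgrid[:384,:512]
    P=np.stack([(u-c["K"][0,2])/c["K"][0,0]*d,(v-c["K"][1,2])/c["K"][1,1]*d,d],-1)
    return (P-c["t"])@c["R"]
def ray(n,u,v,z):
    c=cams.camera_params(n);C=-c["R"].T@c["t"];r=c["R"].T@np.array([(u-c["K"][0,2])/c["K"][0,0],(v-c["K"][1,2])/c["K"][1,1],1])
    return C+r*(z-C[2])/r[2]
def hsv(p): return cv2.cvtColor(p,cv2.COLOR_RGB2HSV)
def frame(o,a): # tray rotation: x up slope 30deg, heading a(rad)
    c,s=np.cos(a),np.sin(a);h=np.array([c,s,0]);x=h*np.cos(np.pi/6)+np.array([0,0,.5]);y=np.array([-s,c,0])
    return np.stack([x,y,np.cross(x,y)],1)
E
python3 - <<'E'
from h import *
ims=[]
for n in("top","scene"):
    f=np.load(f"{n}0.npz");p,d=f["p"],f["d"];W=cloud(n,d);H=hsv(p)
    print(n)
    for name,lo,hi in(("gold",(20,90,90),(32,255,255)),("blue",(105,150,50),(125,255,255)),("orange",(5,180,80),(17,255,255)),("teal",(80,100,30),(100,255,255)),("red",(0,200,80),(3,255,255))):
        m=cv2.inRange(H,lo,hi)
        k,l,st,ce=cv2.connectedComponentsWithStats(m)
        for i in range(1,k):
            if st[i,4]<40: continue
            q=W[(l==i)&(d>0)]
            print(name,st[i].tolist(),np.round(np.median(q,0),3),np.round(q.min(0),3),np.round(q.max(0),3))
    m=cv2.inRange(H,(0,0,150),(179,60,255))
    for r in([(165,225,150,200),(165,225,315,360),(145,235,215,305)] if n=="top" else [(155,215,130,190),(170,230,325,385),(160,230,200,305)]):
        if n=="top" and len(ims)<3 or n=="scene": ims.append(cv2.resize(p[r[0]:r[1],r[2]:r[3],::-1],(266,266),interpolation=cv2.INTER_CUBIC))
    q=W[(m>0)&(abs(W[...,2]-.035)<.006)&(W[...,0]>.3)]
    print("tt",q.min(0),q.max(0))
cv2.imwrite("pics/c1.png",np.vstack([np.hstack(ims[:3]),np.hstack(ims[3:])]))
E
```

```text
top
gold [377, 80, 92, 69, 4853] [ 0.814 -0.533  0.179] [ 0.725 -1.083 -0.768] [ 1.272 -0.428  0.196]
gold [261, 163, 21, 35, 289] [ 0.62  -0.053  0.044] [ 0.554 -0.083  0.034] [ 0.673 -0.016  0.091]
gold [227, 183, 29, 32, 303] [0.56  0.046 0.044] [0.497 0.006 0.032] [0.603 0.101 0.094]
gold [6, 208, 21, 9, 68] [ 0.566  1.075 -0.418] [ 0.539  1.026 -0.43 ] [ 0.576  1.12  -0.4  ]
gold [58, 237, 50, 62, 1203] [0.333 0.589 0.022] [0.22  0.512 0.01 ] [0.425 0.677 0.034]
gold [440, 327, 16, 14, 98] [ 0.103 -0.61   0.049] [ 0.086 -0.637  0.041] [ 0.127 -0.586  0.057]
blue [319, 174, 32, 45, 729] [ 0.54  -0.242  0.064] [ 0.48  -0.327 -0.009] [ 0.637 -0.219  0.141]
orange [157, 173, 37, 48, 700] [0.546 0.264 0.057] [ 0.478  0.222 -0.007] [0.648 0.349 0.139]
teal [100, 180, 33, 28, 701] [0.56  0.453 0.113] [ 0.522  0.421 -0.01 ] [0.626 0.555 0.166]
red [368, 163, 46, 45, 1185] [ 0.598 -0.463  0.018] [ 0.519 -0.54  -0.006] [ 0.677 -0.387  0.028]
tt [ 0.44302485 -0.13531447  0.02902931] [0.69983346 0.30246008 0.04099847]
scene
gold [396, 0, 58, 41, 1849] [-1.167  0.941 -0.092] [-1.456  0.519 -
[... 2411 characters left out ...]
 -0.253  0.121] [ 0.419 -0.325 -0.002] [ 0.619 -0.223  0.139]
blue [144, 171, 40, 41, 1117] [ 0.609 -0.25   0.016] [ 0.479 -0.334 -0.002] [ 0.638 -0.218  0.089]
orange [344, 174, 33, 18, 332] [0.612 0.276 0.12 ] [ 0.425  0.233 -0.002] [0.628 0.363 0.134]
orange [334, 189, 37, 41, 755] [0.623 0.271 0.042] [ 0.512  0.221 -0.004] [0.659 0.336 0.088]
teal [408, 160, 40, 58, 1603] [0.592 0.457 0.096] [ 0.414  0.424 -0.003] [0.616 0.579 0.163]
red [70, 176, 51, 39, 1155] [ 0.597 -0.449  0.018] [ 0.506 -0.533 -0.003] [ 0.677 -0.383  0.023]
red [402, 293, 10, 8, 57] [0.865 0.371 0.005] [0.855 0.361 0.003] [0.877 0.381 0.009]
tt [ 0.44614219 -0.13653484  0.02905351] [0.70546463 0.12010975 0.04090419]
```

View pics/c1.png

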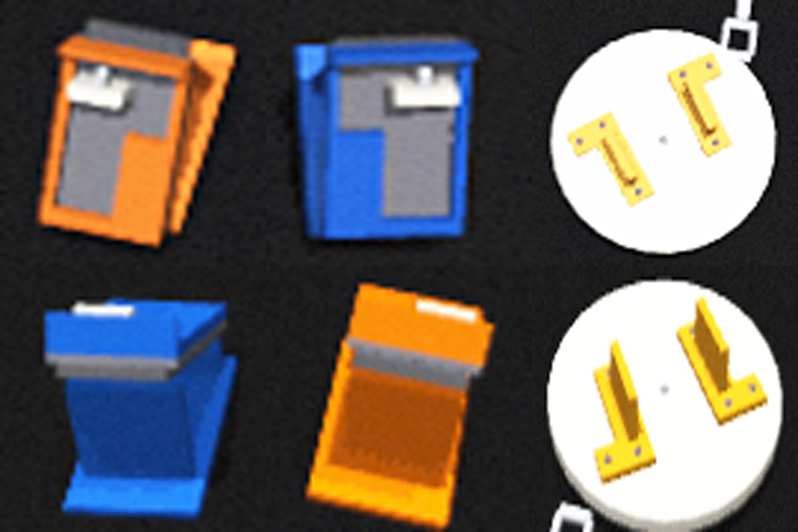

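Looking along each leg towards its foot, the bracket nearer orange, at top (241,198), has its foot to the left, so it is the left-hand one. The one at (271,181) is right-handed. Blue has its recess on +y and the orange on -y, as stated. Both have the white slider uphill. Next I'll measure the bracket and tray frames.

```bash
cat >> h.py <<'E'
def brackets(p,d,n="top",z=.043):
    """[(name, centre xy, heading, extents)] from gold pixels on the turntable"""
    W=cloud(n,d);m=cv2.inRange(hsv(p),(18,80,70),(34,255,255));out=[]
    m[(W[...,0]<.4)|(W[...,0]>.75)|(abs(W[...,1])>.16)]=0
    m=cv2.morphologyEx(m,cv2.MORPH_CLOSE,np.ones((3,3)))
    k,l,st,_=cv2.connectedComponentsWithStats(m)
    for i in range(1,k):
        if st[i,4]<150: continue
        v,u=np.nonzero(l==i);P=np.array([ray(n,a,b,z)[:2] for a,b in zip(u,v)])
        best=None
        for a in np.radians(np.arange(0,180,.5)):   # tightest box with leg along a
            R=np.array([[np.cos(a),np.sin(a)],[-np.sin(a),np.cos(a)]]);q=P@R.T
            e=np.ptp(q,0)
            if best is None or abs(e-[.113,.063]).sum()<best[0]: best=(abs(e-[.113,.063]).sum(),a,e,q,R)
        _,a,e,q,R=best;c=(q.max(0)+q.min(0))/2;r=q-c
        fx=1 if (r[:,0]>.03).sum()>(r[:,0]<-.03).sum() else -1      # foot end has more area
        fy=1 if (r[r[:,0]*fx<0][:,1].mean())<0 else -1               # leg lies opposite the foot side
        ctr=(c+[0,-fy*.013])@R; hd=a+(np.pi if fx<0 else 0)
        out.append(("left" if fx*fy>0 else "right",ctr,np.degrees(hd),e,best[0]))
    return out
E
python3 - <<'E'
from h import *
for n in("top","scene"):
    f=np.load(f"{n}0.npz");p,d=f["p"],f["d"];W=cloud(n,d);H=hsv(p)
    for b in brackets(p,d,n): print(n,b[0],b[1].round(4),b[2],b[3].round(4))
    for s in(1,-1):
        q=W[(W[...,2]>.079)&(W[...,2]<.1)&(W[...,0]>.45)&(W[...,0]<.72)&(abs(W[...,1]-s*.05)<.05)]
        if len(q)>10:
            c,(dx,dy)=q.mean(0),np.linalg.svd((q-q.mean(0))[:,:2])[2][0]; print("rib",len(q),c.round(4),np.degrees(np.arctan2(dy,dx)))
f=np.load("top0.npz");p,d=f["p"],f["d"];W=cloud("top",d);H=hsv(p)
for nm,(r0,r1,c0,c1) in dict(orange=(165,225,150,200),blue=(165,225,315,360)).items():
    sub=np.zeros(d.shape,bool);sub[r0:r1,c0:c1]=1
    g=cv2.inRange(H,(0,0,75),(179,80,160))>0; g&=sub
    k,l,st,_=cv2.connectedComponentsWithStats(g.astype(np.uint8),connectivity=4)
    i=1+st[1:,4].argmax();ge=cv2.erode((l==i).astype(np.uint8),np.ones((3,3)))>0
    q=W[ge];c=np.median(q,0)
    A=np.c_[q[:,:2],np.ones(len(q))];s,*_=np.linalg.lstsq(A,q[:,2],rcond=None)
    for _ in range(3):
        rr=abs(q[:,2]-A@s);k2=rr<.006;s,*_=np.linalg.lstsq(A[k2],q[k2,2],rcond=None)
    print(nm,"floor px",st[i].tolist(),len(q),"c",c.round(4),"slope",np.degrees(np.arctan(np.hypot(*s[:2]))),"hd",np.degrees(np.arctan2(s[1],s[0])),"zc",np.r_[c[:2],1]@s)
    w=cv2.inRange(H,(0,0,165),(179,60,255))>0; w&=sub; print(" white",w.sum(),np.median(W[w],0).round(4))
    for r in range(r0+5,r1,3):  # row printout: class per pixel
        print(r,"".join("W" if w[r,x] else "#" if l[r,x]==i else "g" if g[r,x] else "c" if H[r,x,1]>150 and H[r,x,2]>130 else "d" if H[r,x,1]>150 and H[r,x,2]>60 else "." for x in range(c0,c1)))
E
```

```text
top right [ 0.6075 -0.044 ] 17.5 [0.1129 0.0597]
top left [0.5561 0.0378] 36.5 [0.113  0.0594]
rib 57 [0.5496 0.0403 0.0847] -151.94916480948868
rib 58 [ 0.607  -0.0513  0.0848] -156.69527087498807
scene right [0.5377 0.0573] 33.0 [0.1358 0.063 ]
scene right [ 0.6032 -0.0508] 25.0 [0.1367 0.0632]
rib 77 [0.5542 0.0427 0.0844] 29.6863461302325
rib 80 [ 0.6118 -0.0487  0.0845] 25.57931128134978
orange floor px [161, 180, 22, 33, 357] 233 c [0.5576 0.297  0.0727] slope 29.205921481546405 hd -16.175598569588278 zc 0.0728147007481093
 white 80 [0.5876 0.2873 0.1116]
170 ................gggggg............................
173 .............ccc.gggggggggggggggggg...............
176 ..........dcccccccccccccccc...ggggg.ccccccccd.....
179 ...........dcc.gggggcccccccccccccccccccccccc......
182 ...........cccWWWWWW###########..cccdddcccc.......
185 ...........c.WWWWWWWWWWW########Wccdcccccc........
188 ..........ccc.###WWWWWW#########.ccdcccccd........
191 ..........ccc##################Wccdcccccc.........
194 .........dcc.###########..#####.ccdccccc..........
197 .........ccc###########.ccccccccc
[... 936 characters left out ...]

185 .....dccddcc.#########WWWWWWWWWW.cc..........
188 .....dcccccc.#########WWWWWWWWWW.cd..........
191 .....dcccccc.###################ccd..........
194 .....dccccccc.....c.############cc...........
197 ......dcccccccccccccW##########.cc...........
200 ......dccccccccccccc.##########.cc...........
203 ......dccccccccccccc###########.cc...........
206 ......dccccccccccccc###########ccc...........
209 ......dccccccccccccc###########ccc...........
212 ......dcccccccccccc.###########ccc...........
215 .......dcdcccccccccccccccccccccccd...........
218 ........ddccccccccccdccdddddddddd............
221 .............................................
224 .............................................
```

```bash
cat > tray.py <<'E'
from h import *
f=np.load("top0.npz");p,d=f["p"],f["d"];W=cloud("top",d);S=hsv(p)[...,1].astype(float);H=hsv(p)
c=cams.camera_params("top");C=-c["R"].T@c["t"];print("cam",C.round(3))
def cross(s,a,b,desc):  # subpixel half crossing in s[a..b]
    lo,hi=np.min(s[a:b]),np.max(s[a:b]);t=(lo+hi)/2
    for i in range(a,b-1):
        if (s[i]-t)*(s[i+1]-t)<=0 and (s[i]>s[i+1])==desc: return i+(s[i]-t)/(s[i]-s[i+1])
def rayd(u,v): return c["R"].T@np.array([(u-c["K"][0,2])/c["K"][0,0],(v-c["K"][1,2])/c["K"][1,1],1])
def on(F,o,u,v,z):
    n=F[:,2];r=rayd(u,v);return F.T@(C+r*((o+n*z-C)@n)/(r@n)-o)
cfg=dict(orange=dict(c=(.5576,.297,.0728),a=-14,L=lambda r:(156,167),R=lambda r:(168,178),Lr=range(193,211),Rr=range(198,211),zL=0,zR=.009,lipc=range(163,170),lipr=(205,219),wc=range(166,171),wr=(184,195)),
         blue=dict(c=(.551,-.2724,.0791),a=3,L=lambda r:(329,341),R=lambda r:(341,351),Lr=range(198,212),Rr=range(192,212),zL=.009,zR=0,lipc=range(337,345),lipr=(206,220),wc=range(338,346),wr=(184,195)))
for nm,k in cfg.items():
    o=np.array(k["c"]);a=np.radians(k["a"])
    V=H[...,2].astype(float)
    for it in range(6):
        F=frame(o,a)
        E={}
        for s,desc in(("L",True),("R",False)):
            P=[]
            for r in k[s+"r"]:
                u=cross(S[r],*k[s](r),desc)
                if u: P.append(on(F,o,u,r,k["z"+s]))
            P=np.array(P);s1=np.polyfit(P[:,0],P[:,1],1);g=abs(np.polyval(s1,P[:,0])-P[:,1])<.002;s1=np.polyfit(P[g,0],P[g,1],1);E[s]=(s1,g.sum(),np.std(np.polyval(s1,P[g,0])-P[g,1]))
        sl=(E["L"][0][0]+E["R"][0][0])/2;a+=np.arctan(sl)*1.0/np.cos(np.pi/6)
    yL,yR=E["L"][0][1],E["R"][0][1]
    lip=[on(F,o,u,cross(S[:,u],*k["lipr"],False),0)[0] for u in k["lipc"] if cross(S[:,u],*k["lipr"],False)]
    sl=[on(F,o,u,cross(V[:,u],*k["wr"],True),.024)[0] for u in k["wc"] if cross(V[:,u],*k["wr"],True)]
    org=o+F@np.array([np.median(lip),(yL+yR)/2,0])
    print(nm,"hd",np.degrees(a).round(2),"slopesLR",E["L"][0][0].round(3),E["R"][0][0].round(3),"n,std",E["L"][1:],E["R"][1:],"width",(yL-yR).round(4),"lip",np.round(lip,4),"slider-lip",np.round(np.array(sl)-np.median(lip),4),"origin(lip)",org.round(4))
    # floor depth residual
E
python3 tray.py
python3 - <<'E'
from h import *
for n,(L,Rr) in dict(top=(29,24.5),scene=(29,24.5)).items():
    f=np.load(f"{n}0.npz");W=cloud(n,f["d"]);m=cv2.inRange(hsv(f["p"]),(18,80,70),(34,255,255))>0
    for nm,s,a in(("left",1,L),("right",-1,Rr)):
        g=m&(W[...,0]>.45)&(W[...,0]<.72)&(abs(W[...,1]-s*.053)<.053)&(W[...,2]<.055)
        v,u=np.nonzero(g);P=np.array([ray(n,x,y,.043)[:2] for x,y in zip(u,v)])
        for da in(-4,0,4):
            t=np.radians(a+da);R=np.array([[np.cos(t),np.sin(t)],[-np.sin(t),np.cos(t)]]);q=P@R.T;lo,hi=np.percentile(q,[.5,99.5],axis=0)
            c=(lo+hi)/2+[0,-s*.013];print(n,nm,a+da,(hi-lo).round(4),(c@R).round(4))
E
```

```text
cam [ 0.349 -0.028  1.628]
orange hd -13.73 slopesLR -0.002 0.002 n,std (np.int64(18), np.float64(0.0002956942773001484)) (np.int64(13), np.float64(0.00028085062145262723)) width 0.0397 lip [-0.0615 -0.0617 -0.0611 -0.062  -0.0611 -0.0611 -0.0614] slider-lip [0.0999 0.0985 0.0989 0.0994 0.0998] origin(lip) [0.5061 0.3101 0.0421]
blue hd 1.2 slopesLR 0.009 -0.009 n,std (np.int64(14), np.float64(0.0002034633071827785)) (np.int64(20), np.float64(0.0003760181367284959)) width 0.0397 lip [-0.0626 -0.0627 -0.0627 -0.063  -0.063  -0.063  -0.0629 -0.0631] slider-lip [0.0993 0.0994 0.0994 0.0992 0.0992 0.099  0.099  0.0989] origin(lip) [ 0.4966 -0.2786  0.0476]
top left 25 [0.1074 0.0596] [0.5508 0.0416]
top left 29 [0.108 0.056] [0.5515 0.0412]
top left 33 [0.1097 0.0564] [0.5539 0.0393]
top right 20.5 [0.1092 0.0576] [ 0.6073 -0.0462]
top right 24.5 [0.108 0.058] [ 0.6078 -0.0491]
top right 28.5 [0.1076 0.062 ] [ 0.6081 -0.0496]
scene left 25 [0.1127 0.0648] [0.5578 0.0437]
scene left 29 [0.1131 0.0608] [0.558  0.0431]
scene left 33 [0.1142 0.0607] [0.5597 0.0415]
scene right 20.5 [0.1147 0.058 ] [ 0.6141 -0.0447]
scene right 24.5 [0.114  0.0587] [ 0.6141 -0.0475]
scene right 28.5 [0.1136 0.0602] [ 0.6146 -0.0494]
```

```bash
cat >> h.py <<'E'
from scipy.spatial.transform import Rotation as Ro
def rpy(F,s): return Ro.from_matrix(F@np.diag([s,-s,-1.])).as_euler("xyz",degrees=True)
def flat(hd): return Ro.from_euler("z",hd,degrees=True).as_matrix()
# lip origins (top camera, + half of the top/scene disagreement in x)
T=dict(left=(np.array([.4991,-.2786,.0476]),frame(0,np.radians(1.2))),right=(np.array([.5086,.3101,.0421]),frame(0,np.radians(-13.73))))
B=dict(left=(np.array([.5547,.042,.060]),29.),right=(np.array([.611,-.048,.060]),24.5))
def tp(k,x,y,z): o,F=T[k]; return o+F@np.array([x,y,z])
E
python3 - <<'E'
from h import *
for s in(1,-1):
    for k in B:
        c,h=B[k]; F=T[k][1]
        for q in((c+[0,0,.15],rpy(flat(h),s)),(c,rpy(flat(h),s)),(tp(k,.065,0,.12),rpy(F,s)),(tp(k,.055,0,.025),rpy(F,s))):
            j=env.inverse_kinematics(q[0],q[1]);print(s,k,q[0].round(3),q[1].round(1),None if j is None else np.round(j,0))
E
```

```text
1 left [0.555 0.042 0.21 ] [180.   0.  29.] [-19.  38.  18. 105. -17.  40. -54.]
1 left [0.555 0.042 0.06 ] [180.   0.  29.] [-14.  51.   9. 109. -20.  21. -51.]
1 left [ 0.495 -0.279  0.184] [180.  -30.    1.2] [  74.   55.  -72.  125.   98.   37. -149.]
1 left [ 0.534 -0.278  0.097] [180.  -30.    1.2] [ 46.  50. -23. 124. 177.  16. 128.]
1 right [ 0.611 -0.048  0.21 ] [180.    0.   24.5] [-11.  42.  20.  95. -18.  46. -49.]
1 right [ 0.611 -0.048  0.06 ] [180.    0.   24.5] [ -6.  54.  11.  99. -19.  29. -48.]
1 right [0.505 0.311 0.179] [180.  -30.  -13.7] [ -74.   48.   42.  119.  -36.    7. -116.]
1 right [0.543 0.302 0.091] [180.  -30.  -13.7] [-60.  54.  23. 117. 113.   8.  96.]
-1 left [0.555 0.042 0.21 ] [-180.    0. -151.] [  8.  39. -29. 103.  26.  45.  85.]
-1 left [0.555 0.042 0.06 ] [-180.    0. -151.] [  6.  52. -25. 108.  44.  29.  69.]
-1 left [ 0.495 -0.279  0.184] [-180.    30.  -178.8] [ 62.  44. -46. 126. 114.  15.  12.]
-1 left [ 0.534 -0.278  0.097] [-180.    30.  -178.8] [ 59.  56. -47. 123. 128.  25.   2.]
-1 right [ 0.611 -0.048  0.21 ] [-180.     0.  -155.5] [ 16.  43. -29.  93.  25.  51.  92.]
-1 right [ 0.611 -0.048  0.06 ] [-180.     0.  -155.5] [ 18.  56. -32.  98.  44.  39.  76.]
-1 right [0.505 0.311 0.179] [-180.    30.   166.3] [-66.  43.  26. 119.  54.  10. -25.]
-1 right [0.543 0.302 0.091] [-180.    30.   166.3] [-32.  52. -23. 116.  95.  43. -57.]
```

```bash
cat >> h.py <<'E'
def show(t=""):
    s=env.get_state();print(t,"t",round(s["clock"],2),"pos",s["eef_pos"].round(4),"rot",s["tcp_rot"].round(1),"F",s["contact_force"].round(1),"w",round(s["gripper_width"],4),"q",s["joints"].round(0));return s
def pick(k,c,h):
    r=rpy(flat(h),-1)
    env.command_gripper(.06,100)
    env.move_pose(c+[0,0,.12],r); env.move_straight(c+[0,0,.05],vel=.2); show("above")
    env.move_straight(c,vel=.1); show("down")
    env.command_gripper(0.0,100); show("shut")
    env.move_straight(c+[0,0,.02],vel=.08); env.move_straight(c+[0,0,.14],vel=.25); show("lift")
E
python3 - <<'E'
from h import *
pick("left",*B["left"])
p,d=cams.read_camera("scene");cv2.imwrite("pics/s1.png",cv2.resize(p[90:260,130:390,::-1],(780,510)))
E
```

```text
above t 3.22 pos [0.5549 0.0428 0.1102] rot [ 180.     0.  -150.9] F [ 0.8  0.5 -0.3] w 0.0599 q [  5.  47. -24. 107.  34.  33.  78.]
down t 3.87 pos [0.5552 0.0422 0.0606] rot [-1.80e+02  1.00e-01 -1.51e+02] F [ 0.3  0.2 -0.1] w 0.0599 q [  3.  51. -20. 109.  37.  27.  75.]
shut t 4.38 pos [0.5549 0.0421 0.0606] rot [-180.    0. -151.] F [-1.2 -0.6  5.5] w 0.0089 q [  3.  51. -20. 109.  37.  27.  75.]
lift t 5.42 pos [0.5538 0.0414 0.199 ] rot [ 1.80e+02 -1.00e-01 -1.51e+02] F [-0.3 -0.8 -1.9] w 0.0088 q [  9.  40. -30. 104.  28.  44.  83.]
```

View pics/s1.png

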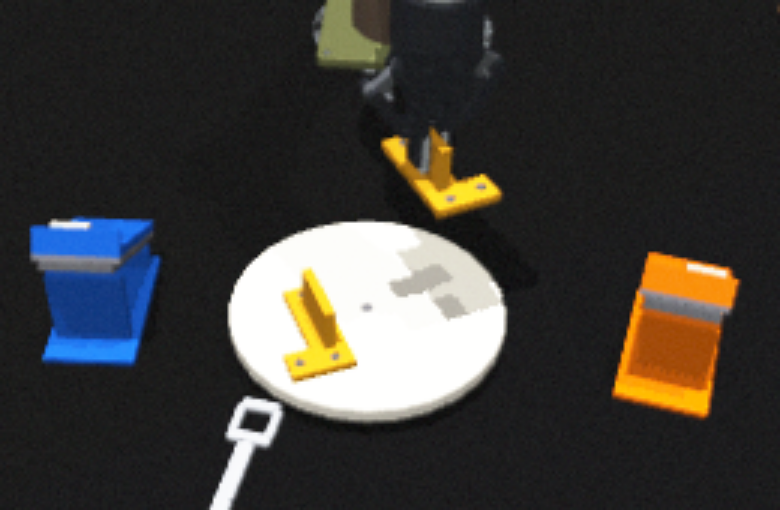

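The right-hand bracket stayed put, and the left one is held level. Next I'll hover over the blue tray and check the alignment.

```bash
python3 - <<'E'
from h import *
k="left";r=rpy(T[k][1],-1)
env.move_pose(tp(k,.035,0,.13),r);show("hi")
env.move_straight(tp(k,.035,0,.050),vel=.15);s=show("hover")
o,F=T[k];print("tray coords",(F.T@(s["eef_pos"]-o)).round(4),"F tray",(F.T@s["contact_force"]).round(2))
ims=[]
for n,(a,b,c,e) in dict(top=(150,240,300,390),scene=(100,220,95,215)).items():
    p,d=cams.read_camera(n);np.savez(f"{n}1.npz",p=p,d=d);ims.append(cv2.resize(p[a:b,c:e,::-1],(400,400),interpolation=cv2.INTER_CUBIC))
cv2.imwrite("pics/h1.png",np.hstack(ims))
E
```

```text
hi t 6.76 pos [ 0.465  -0.2785  0.1774] rot [ 179.9   30.  -178.7] F [-0.1  0.2  0.3] w 0.0089 q [ 76.  55. -71. 129. 102.  36.  27.]
hover t 7.44 pos [ 0.5048 -0.2777  0.1089] rot [ 180.    30.  -178.7] F [ 0.9 -0.3 -1.6] w 0.0087 q [ 71.  65. -69. 126. 112.  42.  22.]
tray coords [0.0356 0.0008 0.0503] F tray [-0.02 -0.3  -1.86]
```

View pics/h1.png

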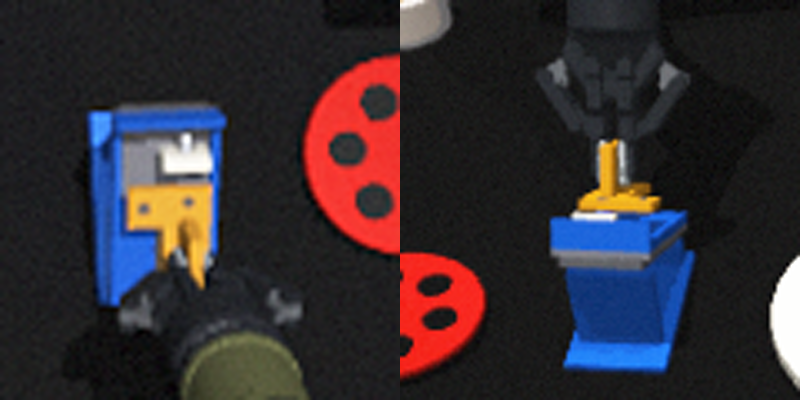

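The foot end is clearly visible from the top and sits in front of the white slider. I'll measure its lateral offset against the channel in that same camera.

```bash
cat >> h.py <<'E'
def inhand(k,f,zt,topo):
    """plate extents of held bracket in tray axes seen by top camera; zt = plate top above floor, topo = lip origin as seen by top"""
    p,d=f["p"],f["d"];F=T[k][1];W=(cloud("top",d)-topo)@F
    m=cv2.inRange(hsv(p),(15,110,90),(34,255,255))>0
    m&=(W[...,0]>.03)&(W[...,0]<.13)&(abs(W[...,1])<.08)&(abs(W[...,2]-zt)<.012)
    c=cams.camera_params("top");C=-c["R"].T@c["t"];n=F[:,2];v,u=np.nonzero(m);o2=topo+n*zt
    D=np.c_[(u-c["K"][0,2])/c["K"][0,0],(v-c["K"][1,2])/c["K"][1,1],np.ones(len(u))]@c["R"]
    Q=(C+D*(((o2-C)@n)/(D@n))[:,None]-topo)@F
    ft=Q[Q[:,0]>Q[:,0].max()-.022]
    edge=[np.r_[ft[v[Q[:,0]>Q[:,0].max()-.022]==r][:,1].min(),ft[v[Q[:,0]>Q[:,0].max()-.022]==r][:,1].max()] for r in np.unique(v[Q[:,0]>Q[:,0].max()-.022])]
    print("z",np.median(W[m][:,2]).round(4),"n",m.sum(),"x end",Q[:,0].max().round(4),"rows y",np.round(edge,4).tolist(),"med",np.median(edge,0).round(4))
E
python3 - <<'E'
from h import *
inhand("left",np.load("top1.npz"),.033,np.array([.4966,-.2786,.0476]))
E
```

```text
z 0.0316 n 192 x end 0.0918 rows y [[-0.0126, 0.0422], [-0.0127, 0.0421], [-0.0128, 0.042], [-0.0129, 0.0419], [-0.013, 0.0419], [-0.0132, 0.0418], [0.0126, 0.0417]] med [-0.0128  0.0419]
```

```bash
cat >> h.py <<'E'
def rd(k,n=4):
    F=[];P=[]
    for _ in range(n):
        env.dwell(.03);s=env.get_state();F.append(s["contact_force"]);P.append(s["eef_pos"])
    o,R=T[k];return R.T@np.mean(F,0),R.T@(np.mean(P,0)-o)
def feel(k,x0,y,z,step=.0015,xmax=.06,vel=.03):
    """step uphill at height z until slider answers; fits contact x"""
    env.move_straight(tp(k,x0,y,z),vel=.06);env.dwell(.15);f0,p=rd(k);print("tare",f0.round(2),p.round(4),round(env.get_state()["clock"],2))
    x=x0
    while x<xmax:
        x+=step;env.move_straight(tp(k,x,y,z),vel=vel);f,p=rd(k,3);print(round(x,4),p.round(4),(f-f0).round(2))
        if f[0]-f0[0]<-2.5: return x,p,f0
    return None,p,f0
E
python3 - <<'E'
from h import *
r=feel("left",.0375,-.0012,.038);print(r,round(env.get_state()["clock"],2))
E
```

```text
tare [-1.03 -0.38 -0.96] [ 0.0375 -0.0012  0.0381] 8.18
0.039 [ 0.0391 -0.0012  0.038 ] [ 0.36  0.22 -0.36]
0.0405 [ 0.0406 -0.0012  0.038 ] [-0.18  0.55 -0.59]
0.042 [ 0.0421 -0.0012  0.038 ] [-0.04  0.12 -1.  ]
0.0435 [ 0.0436 -0.0012  0.038 ] [ 0.25  0.2  -0.07]
0.045 [ 0.0451 -0.0012  0.038 ] [ 0.67  0.23 -0.06]
0.0465 [ 0.0456 -0.0012  0.0379] [-2.44  0.52  0.42]
0.048 [ 0.0474 -0.0012  0.0379] [-3.2   0.61 -0.01]
(0.04800000000000001, array([ 0.04736328, -0.0012289 ,  0.03790146]), array([-1.02719064, -0.38014095, -0.96072328])) 10.63
```

Contact is at a TCP x of about 45.5 mm, close to the camera estimate. I'll press 12.5 mm past it, then lower by feel.

```bash
cat >> h.py <<'E'
def lower(k,x,y,z0,f0,zmin=.0225,fmax=6,step=.0015):
    z=z0
    while z>zmin:
        z-=step;env.move_straight(tp(k,x,y,z),vel=.03);f,p=rd(k,3);print(round(z,4),p.round(4),(f-f0).round(2))
        if f[2]-f0[2]>fmax: return z,p
    return None,p
E
python3 - <<'E'
from h import *
k="left";f0=np.array([-1.03,-.38,-.96])
env.move_straight(tp(k,.0585,-.0012,.038),vel=.03);f,p=rd(k);print(p.round(4),(f-f0).round(2))
if p[0]<.061:
    env.move_straight(tp(k,.0585,-.0012,.031),vel=.04);f,p=rd(k);print(p.round(4),(f-f0).round(2))
    print(lower(k,.0585,-.0012,.031,f0,fmax=5),round(env.get_state()["clock"],2))
E
```

```text
[ 0.0563 -0.0012  0.0379] [-7.04  0.25  2.39]
[ 0.0559 -0.0013  0.0305] [-6.81  0.04 -1.41]
0.0295 [ 0.0561 -0.0013  0.0292] [-7.19  0.61  0.35]
0.028 [ 0.0562 -0.0013  0.0278] [-7.17 -0.08  1.5 ]
0.0265 [ 0.0563 -0.0013  0.0265] [-6.97  0.43  3.59]
0.025 [ 0.0561 -0.0014  0.0262] [-9.66 -1.46 16.49]
(0.024999999999999994, array([ 0.05611919, -0.00136357,  0.02616453])) 13.12
```

It passed lip height (34 mm) and stopped at 26.2 mm, which is the floor within z error. I'll ease off, release, retreat and look.

```bash
python3 - <<'E'
from h import *
k="left"
env.move_straight(tp(k,.0575,-.0012,.0262),vel=.03);f,p=rd(k);print(p.round(4),f.round(2))
env.command_gripper(.035,100);show("open")
env.move_straight(tp(k,.0575,-.0012,.09),vel=.15)
env.move_straight(tp(k,.0,.0,.17),vel=.3)
c=env.get_state()["eef_pos"];env.move_straight([.42,-.15,.30],vel=.4);show()
ims=[]
for n,(a,b,c,e) in dict(top=(160,230,305,375),scene=(130,220,120,210)).items():
    p,d=cams.read_camera(n);np.savez(f"{n}2.npz",p=p,d=d);ims.append(cv2.resize(p[a:b,c:e,::-1],(400,400),interpolation=cv2.INTER_CUBIC))
cv2.imwrite("pics/p2.png",np.hstack(ims))
E
```

```text
[ 0.0556 -0.0013  0.0264] [-8.41 -0.87  4.73]
open t 13.88 pos [ 0.5371 -0.279   0.1   ] rot [-180.    30.1 -178.8] F [ 0.2 -0.9 -0.3] w 0.0349 q [ 68.  66. -68. 122. 111.  42.  24.]
 t 15.49 pos [ 0.4211 -0.1493  0.3005] rot [-179.9   30.1 -178.6] F [ 0.6 -0.1  0.9] w 0.0348 q [ 75.  32. -81. 137.  85.  29.  20.]
```

View pics/p2.png

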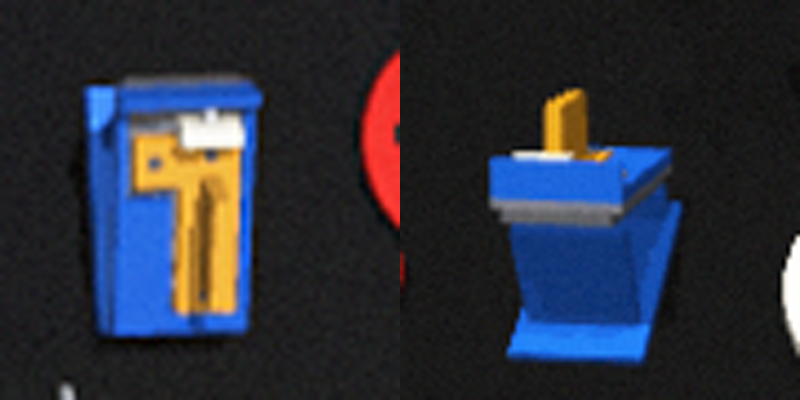

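The left bracket looks seated in the blue tray: foot in its recess, tail at the lip, slider pushed back. I'll check it in numbers and find the right bracket again.

```bash
cat >> h.py <<'E'
TOPO=dict(left=np.array([.4966,-.2786,.0476]),right=np.array([.5061,.3101,.0421]))
def seatcheck(k,f):
    p,d=f["p"],f["d"];F=T[k][1];o=TOPO[k];W=(cloud("top",d)-o)@F;h=hsv(p)
    reg=(W[...,0]>-.03)&(W[...,0]<.14)&(abs(W[...,1])<.06)
    g=reg&(cv2.inRange(h,(17,110,90),(34,255,255))>0)&(abs(W[...,2]-.008)<.01)
    q=W[g];A=np.c_[q[:,:2],np.ones(len(q))];s,*_=np.linalg.lstsq(A,q[:,2],rcond=None)
    print(k,"plate n",len(q),"z fit at 55",([.055,0,1]@s).round(4),"tilts",s[:2].round(3),"x ext",q[:,0].min().round(4),q[:,0].max().round(4))
    leg=q[(q[:,0]<.06)];print(" leg y",np.percentile(leg[:,1],[2,98]).round(4),"foot y",np.percentile(q[q[:,0]>.08][:,1],[2,98]).round(4))
    w=reg&(cv2.inRange(h,(0,0,150),(179,60,255))>0)&(W[...,2]>.015);print(" slider x",np.percentile(W[w][:,0],[3,50]).round(4),w.sum())
E
python3 - <<'E'
from h import *
f=np.load("top2.npz");seatcheck("left",f)
f0=np.load("top0.npz")
h=hsv(f0["p"]);W=(cloud("top",f0["d"])-TOPO["left"])@T["left"][1]
w=(W[...,0]>0)&(W[...,0]<.14)&(abs(W[...,1])<.06)&(cv2.inRange(h,(0,0,150),(179,60,255))>0)&(W[...,2]>.015);print("slider before",np.percentile(W[w][:,0],[3,50]).round(4),w.sum())
for n in("top","scene"):
    W=cloud(n,np.load(n+"2.npz")["d"])
    q=W[(W[...,2]>.079)&(W[...,2]<.1)&(W[...,0]>.45)&(W[...,0]<.72)&(abs(W[...,1]+.0)<.12)]
    dx,dy=np.linalg.svd((q-q.mean(0))[:,:2])[2][0];print("rib",len(q),q.mean(0).round(4),np.degrees(np.arctan2(dy,dx)))
E
```

```text
left plate n 246 z fit at 55 0.0087 tilts [-0.001 -0.049] x ext 0.0047 0.1113
 leg y [-0.0165  0.0149] foot y [-0.0165  0.0408]
 slider x [0.1094 0.1171] 45
slider before [0.0998 0.1064] 50
rib 61 [ 0.6076 -0.0507  0.0847] -156.05693832938582
rib 78 [ 0.6116 -0.0489  0.0846] 24.896275343733052
```

Blue checks out: plate at z 8.7 mm, tail at the lip, and the slider moved about 10 mm. On to the right-hand bracket.

```bash
python3 - <<'E'
from h import *
pick("right",np.array([.6095,-.0495,.060]),24.5)
k="right";r=rpy(T[k][1],-1)
env.move_straight([.5,.1,.25],vel=.3)
env.move_pose(tp(k,.035,0,.13),r);show("hi")
env.move_straight(tp(k,.035,0,.050),vel=.15);s=show("hover");print(rd(k))
ims=[]
for n,(a,b,c,e) in dict(top=(150,240,130,220),scene=(130,250,290,410)).items():
    p,d=cams.read_camera(n);np.savez(f"{n}3.npz",p=p,d=d);ims.append(cv2.resize(p[a:b,c:e,::-1],(400,400),interpolation=cv2.INTER_CUBIC))
cv2.imwrite("pics/h3.png",np.hstack(ims))
inhand(k,np.load("top3.npz"),.033,TOPO[k])
E
```

```text
above t 17.43 pos [ 0.6095 -0.0505  0.1109] rot [-180.     0.  -155.6] F [ 0.1 -0.3  0.5] w 0.0602 q [ 28.  58. -53.  97.  55.  55.  68.]
down t 18.08 pos [ 0.6095 -0.0491  0.0598] rot [ 180.    -0.  -155.5] F [-0.5 -0.1  0.2] w 0.0602 q [ 26.  61. -50.  98.  59.  51.  64.]
shut t 18.6 pos [ 0.6098 -0.0495  0.0606] rot [-180.     0.  -155.5] F [-0.6 -0.3  3.7] w 0.0087 q [ 26.  61. -50.  98.  59.  51.  64.]
lift t 19.63 pos [ 0.6085 -0.0503  0.1986] rot [-180.    -0.2 -155.5] F [-0.9  0.1 -3. ] w 0.0088 q [ 29.  51. -57.  93.  48.  63.  73.]
hi t 22.05 pos [0.4757 0.3173 0.172 ] rot [-180.    30.   166.2] F [ 0.1 -0.7 -2.8] w 0.0084 q [-42.  41. -18. 120.  81.  40. -52.]
hover t 22.73 pos [0.5137 0.3089 0.1031] rot [180.   30.  166.2] F [-0.5 -0.  -1.6] w 0.009 q [-40.  49. -16. 119.  94.  38. -61.]
(array([-1.02350629,  0.25616026, -1.60022365]), array([0.0350913 , 0.00059695, 0.05085199]))
z 0.0325 n 200 x end 0.0937 rows y [[0.0094, 0.0127], [-0.0042, 0.0156], [-0.021, 0.0152], [-0.0346, 0.0148], [-0.0416, 0.0143], [-0.0421, 0.0139], [-0.0426, 0.0069], [-0.043, -0.0068], [-0.0435, -0.0205], [-0.044, -0.0374]] med [-0.0419  0.0133]
```

View pics/h3.png

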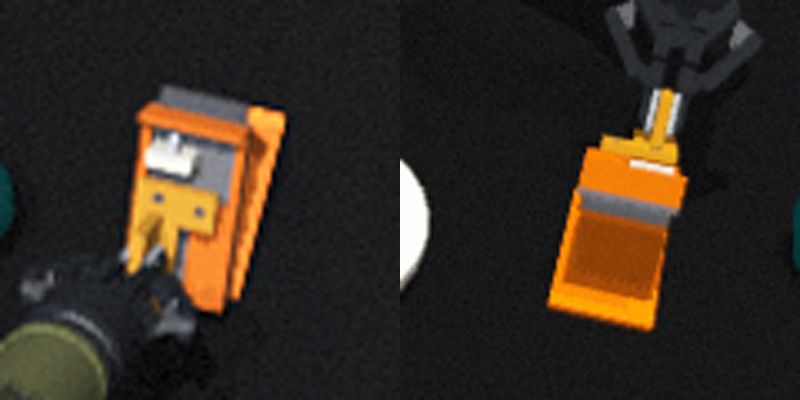

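Held level, parallel to the channel, with the foot on -y, about 1 mm off to -y. Next I'll feel for the slider.

```bash
python3 - <<'E'
from h import *
k="right"
x,p,f0=feel(k,.0375,.001,.038);print(x,f0.tolist(),round(env.get_state()["clock"],2))
E
```

```text
tare [-1.13 -0.21 -1.46] [0.0374 0.0011 0.0381] 23.61
0.039 [0.0391 0.001  0.038 ] [ 0.61 -0.03  0.11]
0.0405 [0.0406 0.001  0.038 ] [-0.22  0.54  0.08]
0.042 [0.0421 0.001  0.038 ] [ 0.59 -0.03 -1.02]
0.0435 [0.0434 0.0011 0.038 ] [-0.05  0.15 -0.43]
0.045 [0.0439 0.0011 0.0381] [-3.78  0.08  1.07]
0.045000000000000005 [-1.1328699612902011, -0.20875733592589724, -1.4565160700201478] 25.36
```

```bash
python3 - <<'E'
from h import *
k="right";f0=np.array([-1.13,-.21,-1.46]);x,y=.0573,.001
env.move_straight(tp(k,x,y,.038),vel=.03);f,p=rd(k);print(p.round(4),(f-f0).round(2))
env.move_straight(tp(k,x,y,.037),vel=.03);z,p=lower(k,x,y,.037,f0,fmax=5);print(z,p.round(4),round(env.get_state()["clock"],2))
E
```

```text
[0.0545 0.0011 0.0383] [-7.32 -0.36  1.9 ]
0.0355 [0.0544 0.0013 0.0358] [-7.43  0.31  1.71]
0.034 [0.0544 0.0015 0.0343] [-7.9   0.01  1.37]
0.0325 [0.0544 0.0016 0.0328] [-7.42  0.03  1.53]
0.031 [0.0544 0.0017 0.0314] [-7.56  1.05  2.02]
0.0295 [0.0544 0.0017 0.0299] [-7.05  0.6   1.33]
0.028 [0.0543 0.0018 0.0284] [-7.43  0.9   1.86]
0.0265 [0.0543 0.0018 0.0269] [-7.11  0.81  1.76]
0.025 [0.0542 0.002  0.0263] [-8.04 -0.65 10.03]
0.024999999999999988 [0.0542 0.002  0.0263] 29.1
```

```bash
python3 - <<'E'
from h import *
k="right"
env.move_straight(tp(k,.0563,.0005,.0262),vel=.03);f,p=rd(k);print(p.round(4),f.round(2))
env.command_gripper(.035,100);show("open")
env.move_straight(tp(k,.0563,.0005,.09),vel=.15)
env.move_straight(tp(k,.0,.0,.17),vel=.3)
env.move_straight([.38,.15,.32],vel=.4);show()
ims=[]
for n,(a,b,c,e) in dict(top=(160,230,140,210),scene=(60,260,60,460)).items():
    p,d=cams.read_camera(n);np.savez(f"{n}4.npz",p=p,d=d);ims.append(cv2.resize(p[a:b,c:e,::-1],(800 if n=="scene" else 300,300 if n=="top" else 400),interpolation=cv2.INTER_CUBIC))
p=np.load("top4.npz")["p"];b=cv2.resize(p[160:230,305:375,::-1],(300,300));t=cv2.resize(p[60:260,60:460,::-1],(200,100))
row=np.zeros((300,800,3),np.uint8);row[:,:300]=ims[0];row[:,300:600]=b
cv2.imwrite("pics/p4.png",cv2.resize(np.vstack([row[:200*0+300],ims[1]]),(680,595)))
f=np.load("top4.npz")
for k in("left","right"): seatcheck(k,f)
def cen(f,n,lo,hi,box):
    m=cv2.inRange(hsv(f["p"]),lo,hi);W=cloud(n,f["d"]);m[(W[...,0]<box[0])|(W[...,0]>box[1])|(W[...,1]<box[2])|(W[...,1]>box[3])]=0;return np.median(W[m>0],0).round(4)
for t in("0","4"):
    g=np.load(f"top{t}.npz");print(t,cen(g,"top",(80,100,30),(100,255,255),(.45,.7,.38,.6)),cen(g,"top",(0,200,80),(3,255,255),(.48,.72,-.6,-.35)),cen(g,"top",(0,0,150),(179,60,255),(.71,.9,-.15,0)))
E
```

```text
[0.0537 0.0016 0.0268] [-8.06  0.37  1.4 ]
open t 29.85 pos [0.5446 0.3016 0.0936] rot [180.   30.1 166.2] F [-0.2  0.   0.6] w 0.0349 q [-37.  51. -15. 116.  94.  37. -59.]
 t 31.74 pos [0.3807 0.1502 0.3197] rot [179.9  30.  166.2] F [-0.9  1.   0.6] w 0.0348 q [-33.  13. -20. 137.  64.  35. -32.]
left plate n 243 z fit at 55 0.0082 tilts [ 0.009 -0.032] x ext 0.0022 0.1095
 leg y [-0.0167  0.0147] foot y [-0.0165  0.0405]
 slider x [0.1098 0.1164] 48
right plate n 228 z fit at 55 0.0089 tilts [-0.024 -0.012] x ext -0.0002 0.1105
 leg y [-0.0165  0.0166] foot y [-0.0411  0.0164]
 slider x [0.1097 0.1169] 46
0 [0.5601 0.4528 0.1125] [ 0.5983 -0.4628  0.0176] [ 0.7534 -0.1084  0.0062]
4 [0.56   0.4526 0.1133] [ 0.5981 -0.4623  0.0176] [ 0.7533 -0.1084  0.0064]
```

View pics/p4.png

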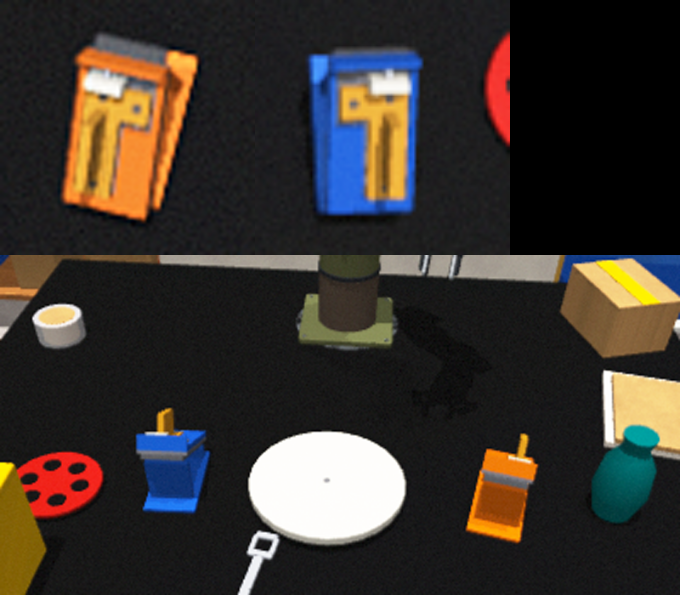

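Both brackets are seated, each plate within 1 mm of its nominal height and each slider about 10 mm back. The vase, trivet and opener haven't moved and the arm is clear, so I'm handing in.

```bash
python3 -c "
from plant import env
env.close_job()"
```

```text
the job is handed in; nothing more can be done
```

The left-hand bracket is seated in the blue cassette and the right-hand one in the orange. I handed the job in at about 32 s of the 64 s; it gives no verdict. For each bracket I gripped the rib, felt for the slider 13 mm above the tray floor, pressed it back about 11 mm, lowered past the lip by force and let go.

**Last checks (top camera):**

| | Blue (left-hand) | Orange (right-hand) |
|---|---|---|
| Plate top above floor (8 mm expected) | 8.2 mm | 8.9 mm |
| Plate extent from the lip | 2 to 110 mm | 0 to 110 mm |
| Slider face from the lip | about 110 mm, so about 10 mm pressed | about 110 mm, so about 10 mm pressed |

Each foot is uphill in its recess. The vase, trivet and opener measured within 1 mm of where they started, and the arm is clear.

**Disagreements:**
- **Cameras:** the two views differed by about 5 mm in x. The slider contact by feel settled this; in the blue tray it came about 3.5 mm later than the top view predicted.
- **Tilt:** the depth fit showed up to 0.03 rad of sideways tilt on blue and 0.024 rad along the slope on orange. I took that as edge noise; it is inside the 0.06 limit.
- **Slider travel:** this was seen by camera and felt through force, not read directly.

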